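# Get the prize-draw tub ready and lock its lid

## Robot

A 6-joint arm with a two-finger parallel gripper is mounted at the origin on the work surface. World frame = base frame: x ahead of the robot, y to its left, z up, the work surface at z = 0. Lengths are in m, angles in rad, forces in N, time in s.
With the tool pointing down it reaches from about 0.35 to 0.875 m from the base axis. Payload 15.5 kg.
Tool frame: the origin (TCP) lies midway between the tips of the shut fingers; the grasp point (between the pads) lies 19 mm behind it; z points along the fingers, x is the direction in which the jaws open and shut, and the axes are right-handed (so a half turn about z gives the same grasp; the last joint's range is limited). The gripper opens to 85 mm and grips with 20 to 120 N. Pads are 22 mm wide; open, the fingers measure 114 mm over their backs; the gripper's body (76 mm by 85 mm) begins 54 mm behind the grasp point. The pads swing forward as they close: fully open they stand 13 mm farther back than shut.
Start: joints at [1.022, 0.494, 1.345, -0, 1.302, -0.096], TCP at [0.274, 0.562, 0.231] pointing down, gripper open.
Joint ranges: [-2.91, 2.91], [-0.82, 2.16], [0.22, 2.67], [-1.22, 4.37], [0.12, 2.79], [-3.08, 3.08]. Speed limits (rad/s): [1.89, 1.89, 2.57, 3.01, 3.01, 3.01].

## Interface

Orientations are given as [roll, pitch, yaw] about the fixed x, y, z axes, in that order (R = Rz(yaw) Ry(pitch) Rx(roll)).
In Python, from station import robot, vision, job gives the robot as it stands.
- The arm moves only by the shell command python3 -m inch 'ROWS' [OPENING] [FORCE]. ROWS is text: rows parted by semicolons, each of 6 numbers parted by spaces: the shift along the world's x, y, z in cm, then the turn, a rotation vector about the world's x, y, z in rad. In form: x y z ax ay az; .... A call has 1 to 5 rows; each row shifts and turns the commanded pose from where the row before left it; what a row does not reach is not made up. A row lasts 1/8 s, in which the tool goes at most 62.5 mm and 10.7 degrees, less where a joint would pass 70% of its speed; a pose out of reach is approached as far as the arm can. A call with a gripper value outside its range is refused whole. OPENING is the closure, from 0 (fully open) to 1 (shut), set as the call begins (- or left out, the last holds). The fingers move at their own pace and stop on an object; FORCE is the grip in N (left out, the last holds). Time passes only in rows, so rows that do not move let the fingers close. It gives the time, the measured TCP pose, the force and the opening at its end, in the units of the state.
- robot.state(): the state, without advancing time (a new reading comes with each control period).
- vision.read_camera(name): name is "side" or "top" or "wrist"; returns the picture (400x640x3 uint8, blue, green, red); there is no depth.
- vision.camera_info(name): a dict with "camera_matrix" (3x3 intrinsics, pixels), "extrinsics" (4x4, takes a point from world to camera coordinates). Camera axes: x right, y up, looking along -z (the intrinsics and any distortion apply to the point x, -y, -z); pixel columns grow to the right and rows downward; lengths in m; the calibration is good to about 2 mm. A picture is of the moment at which its call begins: read the wrist's pose just before it. camera_info takes no time and is no camera call; for the wrist camera it gives the pose at the moment of the call.
- job.close_job(): hands the job in, once; it reports no verdict.
The state is a dict: "t": time; "joints": joint angles; "joint_velocities": joint speeds; "tau": joint torques, N m; "ee_pos": TCP position; "tool_rot": TCP orientation; "force": force on the tool from outside, world axes, zero at the start; "torque": the same for the moment, N m; "width": finger opening in m.
Only numpy, scipy, OpenCV 4.12 (cv2) and the standard library are available. Lean on these libraries where they do the work, as an engineer would, in place of code of your own. Each camera call takes 0.05 s, during which the arm holds its last target.

## Task

Get the prize-draw tub ready: put every whole capsule into the tub and every empty half shell into the cardboard box. Once all the capsules are in, set the lid on the tub and turn it clockwise about a quarter turn until it clicks locked. Leave the mug, the tape and the stapler where they are.

Things in the scene. Friction and masses are not known exactly. Their poses are not given: they have to be found in the camera images.
- tub: Prize-draw tub: round grey plastic, open on top, stuck down on the table so it neither slides nor turns; place and yaw vary. Origin: centre of its underside, z up. Inner floor 5 mm up, inside diameter 142 mm. A flat shelf round the mouth carries the lid; round the shelf stands a collar, 190 mm outside and 182 mm inside diameter, top 120 mm above the table.
- tub_mouth (a point): Centre of the tub's mouth, on the tub's axis at the height of the shelf, 108 mm above the table; mouth 132 mm diameter. Axes as the tub's.
- tub_lip (a point): Black bayonet lip (5 mm thick, underside 8 mm above the shelf), from the collar in to 76 mm from the axis. Seen from above one lip runs from 22 degrees clockwise to 50 degrees anticlockwise of the tub's +x axis, the other the same about -x. Its slot is open at the anticlockwise end, closed by a stop at the other. Point: lip's top on the tub's x axis, 84 mm out.
- tub_catch (a point): Top of the steel spring-catch housing on that lip (21 mm wide, 130 mm above the table, 84 mm from the axis; the other lip has one opposite). It pushes a ball 4 mm down into the slot, which snaps down behind a lid lug that has reached the stop.
- lid: The tub's loose lid, grey plastic with a black handle, about 0.18 kg, upright on the table. Origin: centre of the underside of its plug; z up. Plug 122 mm diameter, 8 mm deep, bevelled foot; above it a disc 144 mm diameter, 8 to 14 mm above the origin. Seated on the tub its origin is 100 mm above the tub's origin, with about 4 mm of play all round.
- lid_handle (a point): Middle of the lid's handle, 36 mm above the lid's origin. The handle is an upright bar across the middle along the lid's x axis, in line with the lugs: 76 mm long, 18 mm wide, 14 to 48 mm above the lid's origin. Axes as the lid's.
- lid_lug (a point): Tip of one lug, 86 mm from the lid's axis along its +x; the other is opposite. Lugs 30 mm wide, 6 mm thick. They drop in when the lid's x axis is 65 to 140 degrees anticlockwise of the tub's (+-180). Turned clockwise they go under the lips, past the catches (about 0.3 N m over the last 25 degrees) and click at the stops: lid x axis along the tub's, either way round, within 2 degrees.
- carton: Open cardboard box for the empty halves, fixed on the table, 190 mm (its x) by 150 mm (its y) outside, 70 mm high, walls and floor 4 mm, flaps folded down outside (they stick out about 8 mm). Origin: centre of its underside.
- mat: Thin grey mat fixed on the table, 290 mm (its x) by 135 mm (its y), 3 mm thick, on which the capsules and halves stand at the start. Origin: centre of its underside.
- cap1: A whole, closed draw capsule: yellow plastic barrel, 40 mm diameter (seam band 41 mm) and 44 mm high, flat ends 33 mm across, 25 g, standing on an end. Origin: its centre, 22 mm above the end it stands on; z is the barrel's axis. May be absent.
- cap2: A whole, closed draw capsule: yellow plastic barrel, 40 mm diameter (seam band 41 mm) and 44 mm high, flat ends 33 mm across, 25 g, standing on an end. Origin: its centre, 22 mm above the end it stands on; z is the barrel's axis. May be absent.
- cap3: A whole, closed draw capsule: yellow plastic barrel, 40 mm diameter (seam band 41 mm) and 44 mm high, flat ends 33 mm across, 25 g, standing on an end. Origin: its centre, 22 mm above the end it stands on; z is the barrel's axis. May be absent.
- cap4: A whole, closed draw capsule: yellow plastic barrel, 40 mm diameter (seam band 41 mm) and 44 mm high, flat ends 33 mm across, 25 g, standing on an end. Origin: its centre, 22 mm above the end it stands on; z is the barrel's axis. May be absent.
- cap5: A whole, closed draw capsule: yellow plastic barrel, 40 mm diameter (seam band 41 mm) and 44 mm high, flat ends 33 mm across, 25 g, standing on an end. Origin: its centre, 22 mm above the end it stands on; z is the barrel's axis. May be absent.
- half1: An empty half shell of a capsule: yellow plastic cup, 40 mm diameter (rim 41 mm) and 22 mm high, open side up at the start, 12 g. Origin: its centre, 11 mm above its flat bottom; z is its axis, towards the open side. May be absent.
- half2: An empty half shell of a capsule: yellow plastic cup, 40 mm diameter (rim 41 mm) and 22 mm high, open side up at the start, 12 g. Origin: its centre, 11 mm above its flat bottom; z is its axis, towards the open side. May be absent.
- half3: An empty half shell of a capsule: yellow plastic cup, 40 mm diameter (rim 41 mm) and 22 mm high, open side up at the start, 12 g. Origin: its centre, 11 mm above its flat bottom; z is its axis, towards the open side. May be absent.
- mug: White mug beyond the work, 80 mm wide, 95 mm high. Not part of the job: leave it where it is. Origin: centre of its underside.
- tape: Brown roll of parcel tape lying flat beyond the work, 100 mm wide, 48 mm high. Leave it where it is. Origin: centre of its underside.
- stapler: Grey and black desk stapler beyond the work, 36 x 140 mm, 46 mm high, lying along its y. Leave it where it is. Origin: centre of its underside.
There are look-alikes about, which are no part of the job. Leave any pink look-alike of the lid alone. What is shaped like the cap3 but turquoise is not meant.

How it is judged:
By the outcome, as a careful person would: the job done as asked, in the order asked, and still so for the second after the job is handed in, with the robot touching nothing.
Of cap1, cap2, cap3, cap4, cap5 only 3 to 5 are there at a start; the rules pass over those that are not, and their reading is None.
Of half1, half2, half3 only 2 to 3 are there at a start; the rules pass over those that are not, and their reading is None.
At some moment in a run one of cap1, cap2, cap3, cap4, cap5, half1, half2, half3, lid may be knocked a few centimetres aside while the robot is not near it.
Once in a run the grip may slacken for a moment while it holds something.
It also fails if it takes over 210 s, if anything falls off the work surface, if the arm or the gripper's body presses on something with over 40 N, if the wrist force passes 120 N, or if a joint passes its speed limit or range.

## Working session

There is one attempt and no reset: what is moved stays moved. The work goes in short steps, Python scripts to look and compute and a shell command to move; the robot and the scene stay as the last step left them, time stands still between calls to the robot, and variables do not carry over. Pictures are saved under pics/ and viewed, and the job is handed in when it is done.

```bash
ls; mkdir -p pics; python3 - <<'E'
from station import robot, vision, job
import cv2,numpy as np
print(robot.state())
for n in ("side","top","wrist"):
    i=vision.camera_info(n); print(n,np.round(i["camera_matrix"],1).tolist(),np.round(i["extrinsics"],3).tolist(),[k for k in i])
    cv2.imwrite(f"pics/a_{n}.png",vision.read_camera(n))
E
```

```text
pics
{'t': 0.0, 'joints': array([ 1.02150062e+00,  4.94176810e-01,  1.34617713e+00, -9.30374653e-06,
        1.30249306e+00, -9.55078080e-02]), 'joint_velocities': array([ 0.00052327, -0.00044398,  0.00120614, -0.00172388,  0.00174708,
       -0.00041123]), 'tau': array([ 2.45729134e-03, -8.82137275e+01, -3.83886766e+01,  2.76162410e-05,
        9.30244918e-03,  1.09980411e-05]), 'ee_pos': array([0.27378665, 0.5614155 , 0.23068863]), 'tool_rot': array([-3.14148196e+00,  1.24948579e-03,  1.11701097e+00]), 'force': array([ 0.0303979 , -0.51455001,  0.46186625]), 'torque': array([ 0.05233175,  0.01030281, -0.00988276]), 'width': 0.08557656533710689}
side [[371.1, 0.0, 322.0], [0.0, 371.1, 205.9], [0.0, 0.0, 1.0]] [[0.805, -0.593, -0.01, -0.377], [0.399, 0.528, 0.75, -0.303], [-0.44, -0.607, 0.662, -0.809], [0.0, 0.0, 0.0, 1.0]] ['camera_matrix', 'extrinsics']
top [[396.3, 0.0, 326.0], [0.0, 396.3, 205.2], [0.0, 0.0, 1.0]] [[0.025, -0.999, -0.027, 0.031], [0.988, 0.021, 0.155, -0.518], [-0.154, -0.031, 0.988, -1.087], [0.0, 0.0, 0.0, 1.0]] ['camera_matrix', 'extrinsics']
wrist [[289.1, 0.0, 312.4], [0.0, 289.1, 198.7], [0.0, 0.0, 1.0]] [[0.438, 0.899, -0.001, -0.625], [-0.865, 0.421, -0.273, 0.036], [-0.245, 0.12, 0.962, -0.379], [0.0, 0.0, 0.0, 1.0]] ['camera_matrix', 'extrinsics']
```

View pics/a_top.png

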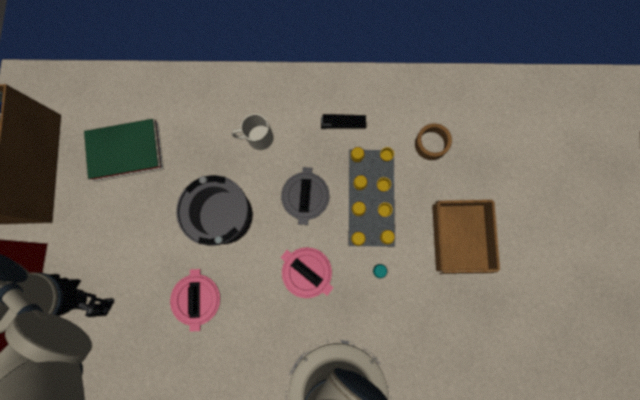

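View pics/a_side.png

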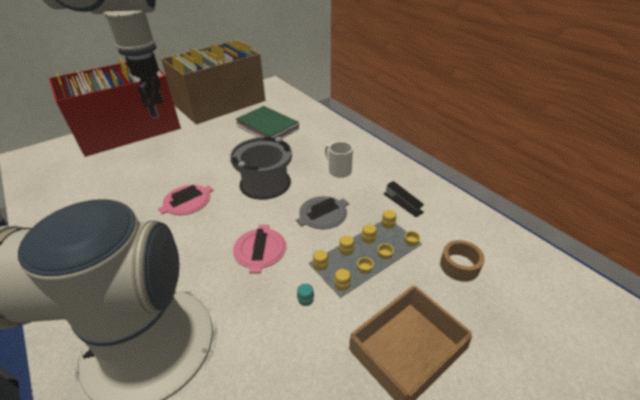

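View pics/a_wrist.png

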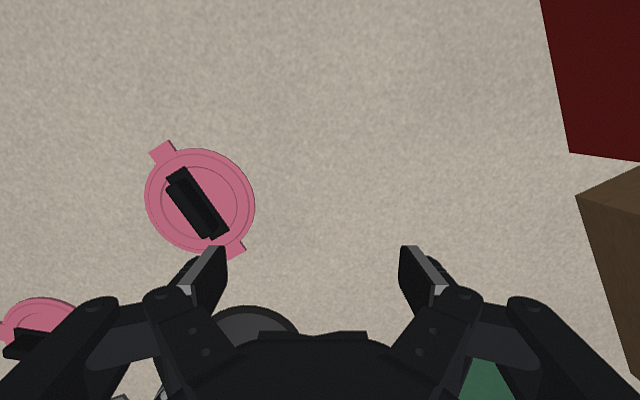

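The top picture shows eight yellow items on the mat at px (348-395, 150-245), and the grey lid at (305,195). The tub is at (214,210) and the carton at (466,237). The look-alikes are two pink lids at (195,299) and (307,272), and a turquoise capsule at (380,271). Next I'll measure positions.

```bash
cat > h.py <<'E'
from station import robot, vision, job
import cv2,numpy as np
def ray(n,px,z,info=None):
    i=info or vision.camera_info(n); K=np.array(i["camera_matrix"]);T=np.array(i["extrinsics"])
    R=T[:3,:3];t=T[:3,3];c=-R.T@t
    px=np.atleast_2d(px).astype(float)
    d=np.c_[(px[:,0]-K[0,2])/K[0,0],-(px[:,1]-K[1,2])/K[1,1],-np.ones(len(px))]@R
    z=np.broadcast_to(z,len(px))
    return c+d*((z-c[2])/d[:,2])[:,None]
def proj(n,P,info=None):
    i=info or vision.camera_info(n); K=np.array(i["camera_matrix"]);T=np.array(i["extrinsics"])
    q=np.atleast_2d(P)@T[:3,:3].T+T[:3,3]
    return np.c_[K[0,0]*q[:,0]/-q[:,2]+K[0,2],K[1,1]*-q[:,1]/-q[:,2]+K[1,2]]
def blobs(img,lo,hi,amin=40):
    m=cv2.inRange(cv2.cvtColor(img,cv2.COLOR_BGR2HSV),lo,hi)
    n,l,s,c=cv2.connectedComponentsWithStats(m)
    return m,[(c[k],s[k]) for k in range(1,n) if s[k][4]>=amin]
def crop(img,x0,y0,x1,y1,f,name):
    cv2.imwrite(name,cv2.resize(img[y0:y1,x0:x1],None,fx=f,fy=f,interpolation=cv2.INTER_CUBIC))
E
python3 - <<'E'
from h import *
t=cv2.imread('pics/a_top.png');s=cv2.imread('pics/a_side.png')
crop(t,160,130,510,290,2.25,'pics/c_top.png')
crop(s,220,120,480,400,2,'pics/c_side.png')
m,b=blobs(t,(18,100,60),(35,255,255),30)
for c,st in b: print(np.round(c,1),st, np.round(ray('top',c,0.047)[0],3),np.round(ray('top',c,0.02)[0],3), np.round(proj('side',ray('top',c,0.025)),0))
m,b=blobs(t,(0,0,0),(180,70,110),100)
for c,st in b: print('dark',np.round(c,1),st)
E
```

```text
[357.1 154. ] [350 147  15  15 177] [ 0.668 -0.043  0.047] [ 0.676 -0.044  0.02 ] [[389. 219.]]
[386.5 153.8] [380 147  14  15 167] [ 0.67  -0.128  0.047] [ 0.678 -0.131  0.02 ] [[412. 237.]]
[360. 182.] [353 175  15  15 178] [ 0.585 -0.052  0.047] [ 0.591 -0.054  0.02 ] [[369. 234.]]
[383.5 183.9] [376 177  16  15 180] [ 0.581 -0.119  0.047] [ 0.587 -0.122  0.02 ] [[385. 250.]]
[358.4 208.3] [351 201  15  15 176] [ 0.51  -0.049  0.047] [ 0.514 -0.05   0.02 ] [[346. 246.]]
[384.8 209.2] [378 202  15  15 185] [ 0.509 -0.123  0.047] [ 0.513 -0.126  0.02 ] [[365. 264.]]
[357.9 238.1] [351 231  15  15 175] [ 0.426 -0.049  0.047] [ 0.428 -0.05   0.02 ] [[320. 261.]]
[387.1 236.7] [380 230  15  15 181] [ 0.431 -0.13   0.047] [ 0.434 -0.133  0.02 ] [[342. 281.]]
dark [ 1.8 12.8] [  0   0   7  36 138]
dark [311.8  61.6] [  0  59 640  11 884]
dark [251.7 123.6] [242 115  24  22 284]
dark [341.9 121.5] [320 114  47  16 472]
dark [135.5 143. ] [ 84 119  79  61 416]
dark [263. 141.] [248 127  26  23 269]
dark [370.8 198. ] [ 348  150   47   97 2903]
dark [304.8 195.7] [ 281  167   49   58 1843]
dark [213.9 211. ] [ 176  175   77   71 4214]
dark [ 46.7 338.3] [   0  255  115  145 8873]
dark [306.1 272.2] [293 260  28  25 198]
dark [193.1 300. ] [189 283  10  34 173]
dark [336.5 381.1] [ 303  359   85   41 1901]
```

View pics/c_top.png

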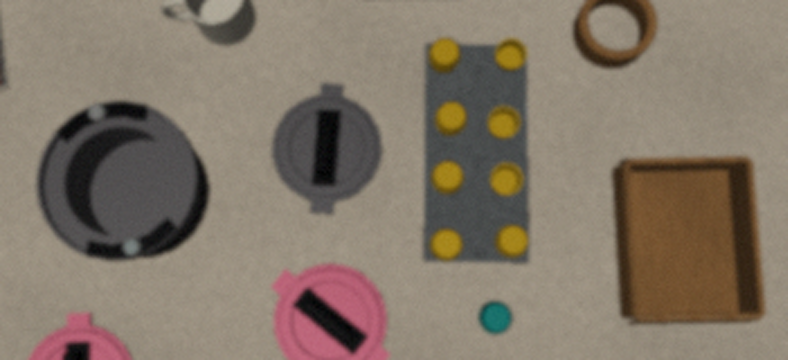

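View pics/c_side.png

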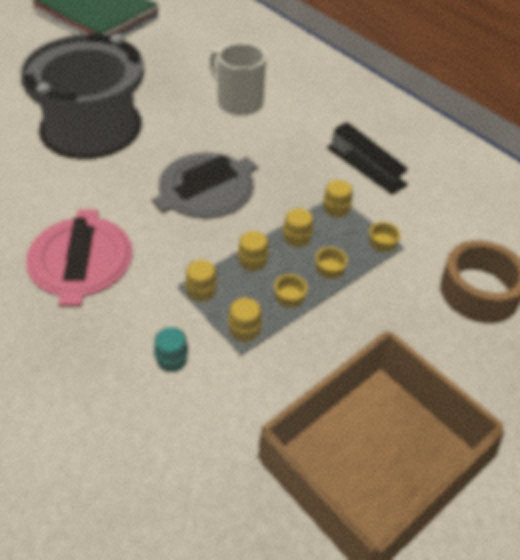

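```bash
python3 - <<'E'
from h import *
t=cv2.imread('pics/a_top.png')
crop(t,165,165,265,255,7,'pics/tub.png')
hsv=cv2.cvtColor(t,cv2.COLOR_BGR2HSV)
# lid blob
m=cv2.inRange(hsv,(0,0,0),(180,70,110))
n,l,s,c=cv2.connectedComponentsWithStats(m)
k=l[195,290]; ys,xs=np.where(l==k)
W=ray('top',np.c_[xs,ys],0.011)[:,:2]; cen=W.mean(0); r=W-cen
print('lid',cen,s[k])
far=r[np.hypot(*r.T)>0.076]; print(len(far)); u,S,v=np.linalg.svd(far); print('lid yaw deg',np.degrees(np.arctan2(v[0,1],v[0,0])))
hm=cv2.inRange(hsv[165:225,278:332],(0,0,0),(180,255,45)); ys,xs=np.where(hm); W=ray('top',np.c_[xs+278,ys+165],0.048)[:,:2];cc=W.mean(0);u,S,v=np.linalg.svd(W-cc);print('handle',len(xs),cc,np.degrees(np.arctan2(v[0,1],v[0,0])),np.ptp((W-cc)@v.T,axis=0))
# tub
k=l[211,180]; mm=(l==k).astype(np.uint8); ct=max(cv2.findContours(mm,0,1)[0],key=cv2.contourArea)[:,0]
W=ray('top',ct,0.120)[:,:2]
x,y=W[:,0],W[:,1]
A=np.c_[x,y,np.ones(len(x))];w=np.ones(len(x))
for _ in range(20):
    p=np.linalg.lstsq(A*w[:,None],(x*x+y*y)*w,rcond=None)[0];cx,cy=p[:2]/2;R=np.sqrt(p[2]+cx*cx+cy*cy);res=np.hypot(x-cx,y-cy)-R; w=1/(1+(res/0.002)**2)
print('tub',cx,cy,R)
cat=ray('top',[(203,180),(218,240)],0.130);print('catch',cat,cat.mean(0))
# carton
m=cv2.inRange(hsv,(5,70,30),(20,255,255));n,l,s,c=cv2.connectedComponentsWithStats(m);k=l[237,466]
ct=max(cv2.findContours((l==k).astype(np.uint8),0,1)[0],key=cv2.contourArea)
q=cv2.boxPoints(cv2.minAreaRect(ct));print(q);print('carton',ray('top',q,0.07),ray('top',q,0.07).mean(0))
E
```

```text
lid [0.54951396 0.10669167] [ 281  167   49   58 1843]
64
lid yaw deg 176.87633802833906
handle 322 [0.54480154 0.10404031] 177.14833480620655 [0.09433636 0.0282969 ]
tub 0.48745873664138356 0.34438076663539846 0.09427701759875812
catch [[0.56484566 0.36985954 0.13      ]
 [0.40622155 0.31873827 0.13      ]] [0.48553361 0.34429891 0.13      ]
[[431.438   200.44482]
 [495.51038 196.67587]
 [499.9276  271.76898]
 [435.85522 275.53793]]
carton [[ 0.53240463 -0.24837739  0.07      ]
 [ 0.54651071 -0.42336393  0.07      ]
 [ 0.34301641 -0.42680914  0.07      ]
 [ 0.32874044 -0.25690462  0.07      ]] [ 0.43766805 -0.33886377  0.07      ]
```

View pics/tub.png

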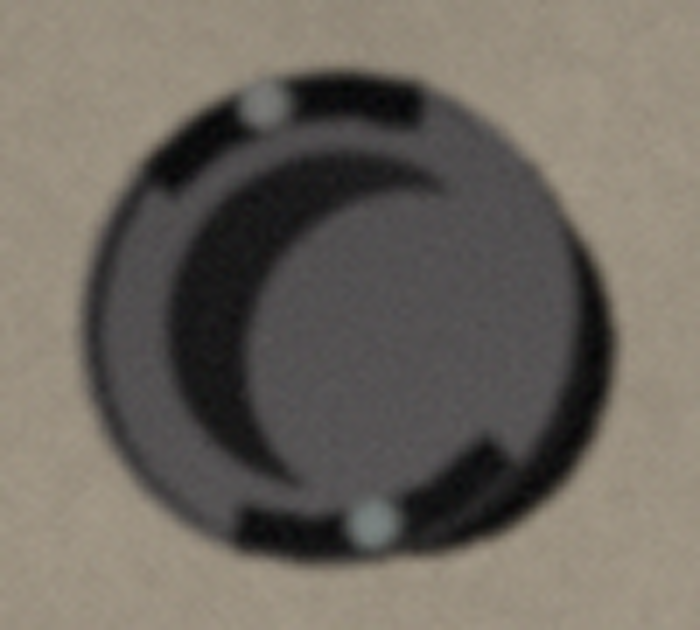

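The tub is at about (0.486, 0.344), with the lip ends at −22° and +50° in world, so its yaw is about 0°. The lid is at (0.548, 0.106) with its x axis at about −3°. The whole capsules, confirmed by their tall barrels in the side crop, are the four in the left column plus the one at the lower right. The other three in the right column are open cups, so they're the halves.

I'll start with the nearest capsule, at (0.427, −0.050).

```bash
python3 -m inch '1.4 -5.56 -0.5 0 0 0;1.4 -5.56 -0.5 0 0 0;1.4 -5.56 -0.5 0 0 0;1.4 -5.56 -0.5 0 0 0;1.4 -5.56 -0.5 0 0 0' 0.3 30; python3 -m inch '1.4 -5.56 -0.5 0 0 0;1.4 -5.56 -0.5 0 0 0;1.4 -5.56 -0.5 0 0 0;1.4 -5.56 -0.5 0 0 0;1.4 -5.56 -0.5 0 0 0'; python3 -m inch '1.4 -5.56 -0.5 0 0 0;0 0 0 0 0 0;0 0 0 0 0 0'
```

```text
t: 0.78
ee_pos: [0.3441, 0.2821, 0.2062]
tool_rot: [3.141, -0.0, 1.117]
force: [0.3, 0.7, 1.8]
width: 0.06
t: 1.4
ee_pos: [0.4142, 0.0038, 0.1812]
tool_rot: [3.141, -0.0, 1.117]
force: [1.3, 0.3, 1.4]
width: 0.0594
t: 1.78
ee_pos: [0.4276, -0.0497, 0.1761]
tool_rot: [-3.141, -0.0, 1.116]
force: [0.7, 0.7, -1.5]
width: 0.0593
```

```bash
python3 - <<'E'
from h import *
i=vision.camera_info('wrist');w=vision.read_camera('wrist');cv2.imwrite('pics/w1.png',w)
s=robot.state();print(s['ee_pos'])
m,b=blobs(w,(18,100,60),(35,255,255),60)
for c,st in b: print(np.round(c,1),st,np.round(ray('wrist',c,0.03,i)[0],3))
E
```

```text
[ 0.42756261 -0.04913969  0.17622556]
[312.7 186.2] [ 293  165   40   43 1361] [ 0.427 -0.049  0.03 ]
[246.4 222.2] [ 225  202   43   42 1338] [ 0.432 -0.13   0.03 ]
[346.7 253.9] [ 328  231   39   46 1399] [ 0.512 -0.049  0.03 ]
[286.4 275.9] [ 268  257   37   38 1089] [ 0.507 -0.121  0.03 ]
[367.1 308. ] [ 353  285   31   47 1090] [ 0.586 -0.056  0.03 ]
[316.6 320.6] [300 304  35  32 884] [ 0.575 -0.116  0.03 ]
```

View pics/w1.png

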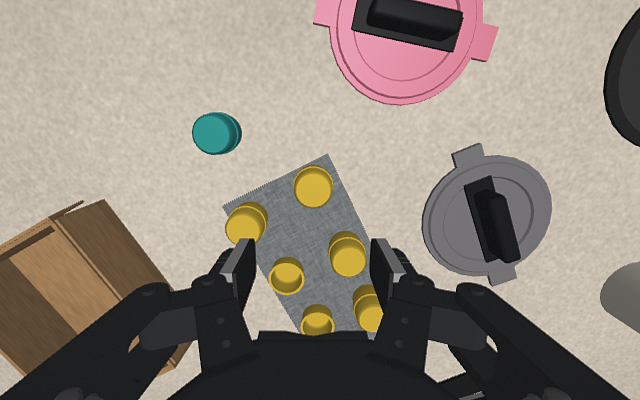

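The wrist view shows the capsule at px (313,186), which projects to (0.427, −0.049). That agrees with the top view, so I'll pick it.

```bash
python3 -m inch '0 0 -5.5 0 0 0;0 0 -5.5 0 0 0;0 0 -4.5 0 0 0;0 0 -1.1 0 0 0;0 0 0 0 0 0'; python3 -m inch '0 0 0 0 0 0;0 0 0 0 0 0;0 0 0 0 0 0;0 0 0 0 0 0' 1 30;python3 -m inch '0 0 5.5 0 0 0;0 0 5.5 0 0 0;0 0 5 0 0 0'
```

```text
t: 2.45
ee_pos: [0.4279, -0.0492, 0.0107]
tool_rot: [-3.141, 0.0, 1.118]
force: [0.3, -0.4, 0.9]
width: 0.0599
t: 2.95
ee_pos: [0.4289, -0.0499, 0.0119]
tool_rot: [3.139, -0.001, 1.117]
force: [-0.7, 3.5, 12.3]
width: 0.0386
t: 3.32
ee_pos: [0.428, -0.0498, 0.1736]
tool_rot: [3.139, -0.001, 1.117]
force: [1.1, -2.1, -1.0]
width: 0.0384
```

```bash
python3 -m inch '1.28 5.41 0 0 0 0;1.28 5.41 0 0 0 0;1.28 5.41 0 0 0 0;1.28 5.41 0 0 0 0;1.28 5.41 0 0 0 0'; python3 -m inch '1.28 5.41 0 0 0 0;1.28 5.41 0 0 0 0;0 0 0 0 0 0;0 0 -4.5 0 0 0;0 0 -4.5 0 0 0'; python3 - <<'E'
from h import *
print(robot.state()['width'],robot.state()['ee_pos'])
crop(vision.read_camera('side'),200,80,420,240,3,'pics/s2.png')
E
```

```text
t: 3.95
ee_pos: [0.4922, 0.2226, 0.172]
tool_rot: [3.14, -0.002, 1.117]
force: [0.8, 0.6, 0.6]
width: 0.0383
t: 4.58
ee_pos: [0.5178, 0.3285, 0.0811]
tool_rot: [3.14, -0.002, 1.117]
force: [0.5, 1.3, -0.7]
width: 0.0384
0.03839514715415383 [0.51781673 0.32848091 0.08107933]
```

View pics/s2.png

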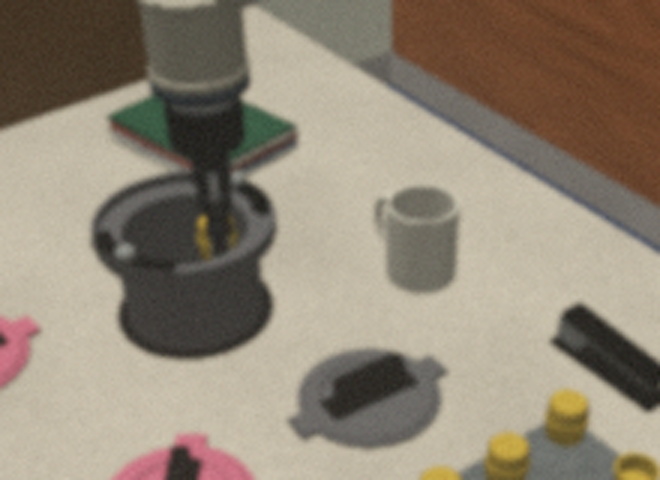

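The capsule is in the grip inside the tub mouth. I'll release it and go for the next one at (0.512, −0.050).

```bash
python3 -m inch '0 0 0 0 0 0;0 0 0 0 0 0;0 0 4.5 0 0 0;0 0 4.5 0 0 0;-0.08 -5.4 0 0 0 0' 0.33; python3 -m inch '-0.08 -5.4 0 0 0 0;-0.08 -5.4 0 0 0 0;-0.08 -5.4 0 0 0 0;-0.08 -5.4 0 0 0 0;-0.08 -5.4 0 0 0 0' 0.3;python3 -m inch '-0.08 -5.4 0 0 0 0;0 0 0 0 0 0'; cat >> h.py <<'E'
def look():
    i=vision.camera_info('wrist');w=vision.read_camera('wrist');s=robot.state();print(s['t'],s['ee_pos'])
    m,b=blobs(w,(18,100,60),(35,255,255),200)
    for c,st in b: print(np.round(c),st[4],'cap',np.round(ray('wrist',c,0.03,i)[0,:2],3),'half',np.round(ray('wrist',c,0.018,i)[0,:2],3))
    return w
E
python3 -c "from h import *; look()"
```

```text
t: 5.25
ee_pos: [0.5196, 0.2773, 0.176]
tool_rot: [3.135, -0.008, 1.12]
force: [1.0, -0.9, -1.2]
width: 0.0572
t: 5.88
ee_pos: [0.5134, 0.003, 0.1725]
tool_rot: [3.138, -0.001, 1.117]
force: [1.7, -0.4, 0.5]
width: 0.0595
t: 6.12
ee_pos: [0.5127, -0.0526, 0.1723]
tool_rot: [3.138, -0.0, 1.113]
force: [-0.1, 0.7, 1.3]
width: 0.06
6.175 [ 0.51257037 -0.05086599  0.17211736]
[205. 151.] 1755 cap [ 0.433 -0.131] half [ 0.433 -0.135]
[315. 186.] 1399 cap [ 0.513 -0.049] half [ 0.516 -0.05 ]
[252. 214.] 1242 cap [ 0.511 -0.122] half [ 0.513 -0.126]
[343. 249.] 1427 cap [ 0.589 -0.052] half [ 0.595 -0.054]
[287. 267.] 1124 cap [ 0.582 -0.117] half [ 0.588 -0.122]
[372. 305.] 604 cap [ 0.668 -0.053] half [ 0.677 -0.054]
[315. 324.] 662 cap [ 0.662 -0.123] half [ 0.671 -0.127]
```

```bash
python3 -m inch '0 0 -5.5 0 0 0;0 0 -5.5 0 0 0;0 0 -4.4 0 0 0;0 0 -0.5 0 0 0;0 0 0 0 0 0'; python3 -m inch '0 0 0 0 0 0;0 0 0 0 0 0;0 0 0 0 0 0;0 0 0 0 0 0' 1 30;python3 -m inch '0 0 5.5 0 0 0;0 0 5.5 0 0 0;0 0 5 0 0 0;-0.72 5.12 0 0 0 0;-0.72 5.12 0 0 0 0'; python3 -m inch '-0.72 5.12 0 0 0 0;-0.72 5.12 0 0 0 0;-0.72 5.12 0 0 0 0;-0.72 5.12 0 0 0 0;-0.72 5.12 0 0 0 0'; python3 -m inch '-0.72 5.12 0 0 0 0;0 0 0 0 0 0;0 0 -4.5 0 0 0;0 0 -4.5 0 0 0;0 0 0 0 0 0'
```

```text
t: 6.8
ee_pos: [0.5128, -0.0487, 0.0127]
tool_rot: [3.14, -0.0, 1.118]
force: [-0.6, -0.1, 0.6]
width: 0.0597
t: 7.3
ee_pos: [0.5132, -0.0492, 0.0133]
tool_rot: [3.138, -0.001, 1.117]
force: [-1.0, 2.8, 16.0]
width: 0.0384
t: 7.92
ee_pos: [0.4979, 0.0541, 0.1734]
tool_rot: [3.138, -0.002, 1.115]
force: [0.1, 0.9, -0.7]
width: 0.0384
t: 8.55
ee_pos: [0.4613, 0.3111, 0.1729]
tool_rot: [3.14, -0.002, 1.117]
force: [1.3, -0.7, 0.1]
width: 0.0388
t: 9.18
ee_pos: [0.453, 0.3589, 0.08]
tool_rot: [-3.139, 0.004, 1.116]
force: [-0.7, -0.5, 0.1]
width: 0.0382
```

```bash
python3 -m inch '0 0 0 0 0 0;0 0 0 0 0 0;0 0 4.5 0 0 0;0 0 4.5 0 0 0;1.69 -5.15 0 0 0 0' 0.33; python3 -m inch '1.69 -5.15 0 0 0 0;1.69 -5.15 0 0 0 0;1.69 -5.15 0 0 0 0;1.69 -5.15 0 0 0 0;1.69 -5.15 0 0 0 0' 0.3;python3 -m inch '1.69 -5.15 0 0 0 0;1.69 -5.15 0 0 0 0;0 0 0 0 0 0;0 0 0 0 0 0'; 
python3 -c "
from h import *; look()
cv2.imwrite('pics/t3.png',vision.read_camera('top'))"
```

```text
t: 9.8
ee_pos: [0.4731, 0.3116, 0.1762]
tool_rot: [3.137, -0.008, 1.121]
force: [1.1, -1.2, -0.1]
width: 0.057
t: 10.42
ee_pos: [0.5567, 0.0496, 0.1729]
tool_rot: [3.139, -0.001, 1.117]
force: [1.5, -0.2, 0.4]
width: 0.0598
t: 10.92
ee_pos: [0.5896, -0.0515, 0.1722]
tool_rot: [3.141, -0.0, 1.116]
force: [0.0, -0.4, -0.4]
width: 0.0599
10.975 [ 0.5894406  -0.05089165  0.17206371]
[159.  75.] 2363 cap [ 0.433 -0.131] half [ 0.429 -0.135]
[213. 150.] 1464 cap [ 0.513 -0.122] half [ 0.512 -0.126]
[311. 188.] 1407 cap [ 0.59  -0.053] half [ 0.592 -0.054]
[252. 211.] 1239 cap [ 0.585 -0.118] half [ 0.588 -0.122]
[352. 251.] 1382 cap [ 0.672 -0.044] half [ 0.679 -0.045]
[285. 281.] 1100 cap [ 0.673 -0.126] half [ 0.679 -0.13 ]
```

View pics/t3.png

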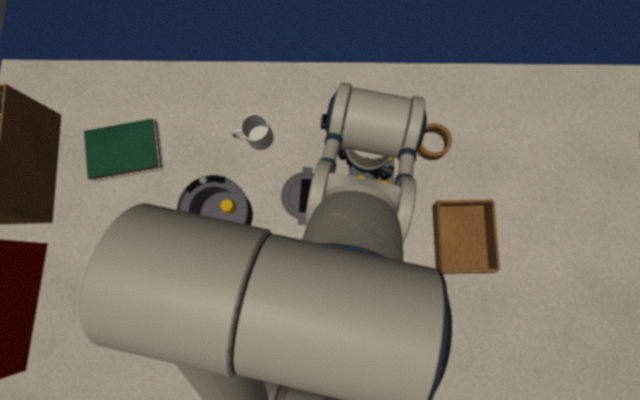

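```bash
python3 -m inch '0 -0.1 -5.5 0 0 0;0 0 -5.5 0 0 0;0 0 -4.4 0 0 0;0 0 -0.5 0 0 0;0 0 0 0 0 0'; python3 -m inch '0 0 0 0 0 0;0 0 0 0 0 0;0 0 0 0 0 0;0 0 0 0 0 0' 1 30;python3 -m inch '0 0 5.5 0 0 0;0 0 5.5 0 0 0;0 0 5 0 0 0;-1.21 5.1 0 0 0 0;-1.21 5.1 0 0 0 0'; python3 -m inch '-1.21 5.1 0 0 0 0;-1.21 5.1 0 0 0 0;-1.21 5.1 0 0 0 0;-1.21 5.1 0 0 0 0;-1.21 5.1 0 0 0 0'; python3 -m inch '-1.21 5.1 0 0 0 0;0 0 0 0 0 0'; python3 -c "
from h import *; cv2.imwrite('pics/w4.png',look())"
```

```text
t: 11.65
ee_pos: [0.5901, -0.052, 0.0135]
tool_rot: [3.141, -0.0, 1.118]
force: [0.1, -1.2, 0.2]
width: 0.0596
t: 12.15
ee_pos: [0.5908, -0.0525, 0.0145]
tool_rot: [3.139, -0.001, 1.117]
force: [-1.1, 2.4, 12.7]
width: 0.0384
t: 12.78
ee_pos: [0.5657, 0.0502, 0.1745]
tool_rot: [3.138, -0.002, 1.115]
force: [0.7, -0.3, -1.0]
width: 0.0385
t: 13.4
ee_pos: [0.5045, 0.3062, 0.1739]
tool_rot: [3.14, -0.002, 1.117]
force: [0.9, 1.3, 0.6]
width: 0.0384
t: 13.65
ee_pos: [0.4919, 0.3587, 0.1736]
tool_rot: [3.141, -0.002, 1.121]
force: [-0.6, 0.1, -0.2]
width: 0.0382
13.7 [0.49232111 0.3569252  0.1734664 ]
[298. 154.] 1445 cap [0.456 0.361] half [0.457 0.36 ]
[310. 259.] 7856 cap [0.564 0.322] half [0.57  0.319]
```

View pics/w4.png

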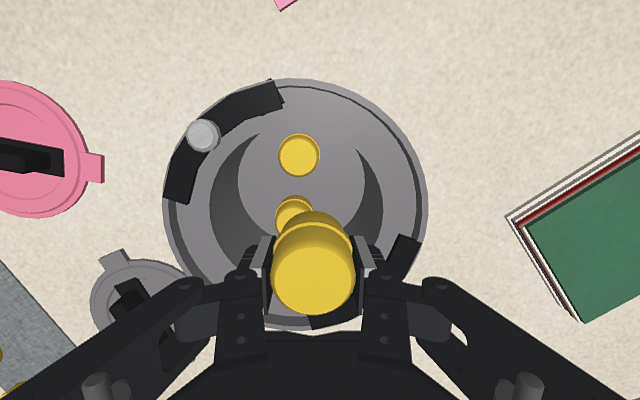

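Two capsules are standing in the tub, at px (299,155) and (293,212). The third goes in beside them.

```bash
python3 -m inch '0.3 0.6 -4.5 0 0 0;0 0 -4.5 0 0 0;0 0 0 0 0 0'; python3 -m inch '0 0 0 0 0 0;0 0 0 0 0 0;-0.3 -0.6 4.5 0 0 0;0 0 4.5 0 0 0;0 0 0 0 0 0' 0.4; python3 -c "
from h import *
i=vision.camera_info('wrist'); w=look();cv2.imwrite('pics/w5.png',w)
print(ray('wrist',(202,136),0.130,i),ray('wrist',[(280,96),(176,197)],0.121,i))
"
```

```text
t: 14.08
ee_pos: [0.4946, 0.3595, 0.0806]
tool_rot: [-3.139, 0.004, 1.116]
force: [-0.5, 0.1, -0.3]
width: 0.0381
t: 14.7
ee_pos: [0.4948, 0.3565, 0.1773]
tool_rot: [3.137, -0.007, 1.117]
force: [0.6, -0.3, 0.3]
width: 0.051
14.75 [0.49386382 0.35598182 0.17508336]
[321. 158.] 3095 cap [0.474 0.378] half [0.475 0.378]
[294. 213.] 1394 cap [0.513 0.328] half [0.517 0.325]
[[0.4129181  0.31841216 0.13      ]] [[0.4124808  0.37400331 0.121     ]
 [0.440159   0.27596174 0.121     ]]
```

View pics/w5.png

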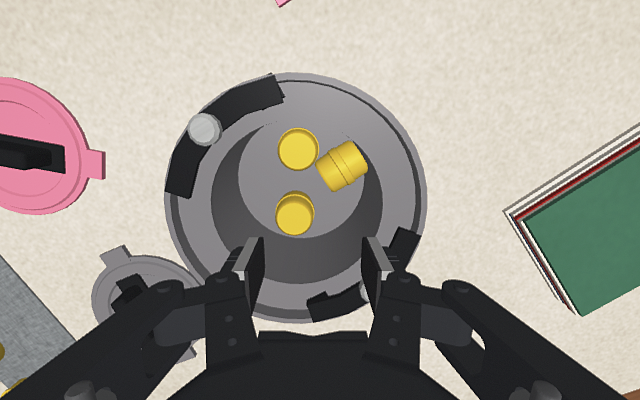

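The third capsule lies on its side on the floor, which is fine. The next is the one at (0.672, −0.044).

```bash
python3 -m inch '2.23 -5 0 0 0 0;2.23 -5 0 0 0 0;2.23 -5 0 0 0 0;2.23 -5 0 0 0 0;2.23 -5 0 0 0 0' 0.3; python3 -m inch '2.23 -5 0 0 0 0;2.23 -5 0 0 0 0;2.23 -5 0 0 0 0;0 0 0 0 0 0;0 0 0 0 0 0';
python3 -c "
from h import *; look()"
```

```text
t: 15.38
ee_pos: [0.6045, 0.1037, 0.1719]
tool_rot: [-3.141, 0.0, 1.117]
force: [0.1, 0.3, -0.3]
width: 0.0599
t: 16.0
ee_pos: [0.6706, -0.0444, 0.1717]
tool_rot: [-3.14, 0.0, 1.117]
force: [0.9, 0.9, 0.6]
width: 0.0601
16.05 [ 0.67053649 -0.04374197  0.17187051]
[111.   8.] 914 cap [ 0.451 -0.13 ] half [ 0.445 -0.135]
[162.  75.] 1906 cap [ 0.516 -0.121] half [ 0.512 -0.126]
[207. 145.] 1505 cap [ 0.588 -0.118] half [ 0.587 -0.122]
[314. 190.] 1394 cap [ 0.674 -0.043] half [ 0.677 -0.045]
[244. 224.] 1114 cap [ 0.674 -0.126] half [ 0.677 -0.13 ]
```

```bash
python3 -m inch '0.2 0 -5.5 0 0 0;0 0 -5.5 0 0 0;0 0 -4.4 0 0 0;0 0 -0.5 0 0 0;0 0 0 0 0 0'; python3 -m inch '0 0 0 0 0 0;0 0 0 0 0 0;0 0 0 0 0 0;0 0 0 0 0 0' 1 30;python3 -m inch '0 0 5.5 0 0 0;0 0 5.5 0 0 0;0 0 5 0 0 0;-2.83 5.23 0 0 0 0;-2.83 5.23 0 0 0 0'; python3 -m inch '-2.83 5.23 0 0 0 0;-2.83 5.23 0 0 0 0;-2.83 5.23 0 0 0 0;-2.83 5.23 0 0 0 0;-2.83 5.23 0 0 0 0'; python3 -m inch '0 0 0 0 0 0;0 0 0 0 0 0;0 0 -4.5 0 0 0;0 0 -4.5 0 0 0;0 0 0 0 0 0'
```

```text
t: 16.68
ee_pos: [0.6737, -0.0439, 0.0145]
tool_rot: [3.141, -0.0, 1.118]
force: [0.3, -0.5, 0.5]
width: 0.0599
t: 17.18
ee_pos: [0.6744, -0.0445, 0.0157]
tool_rot: [3.139, -0.001, 1.117]
force: [-1.6, 1.3, 9.2]
width: 0.0379
t: 17.8
ee_pos: [0.6165, 0.0608, 0.1755]
tool_rot: [3.138, -0.002, 1.116]
force: [0.9, -0.0, -0.8]
width: 0.0384
t: 18.42
ee_pos: [0.4744, 0.3233, 0.1749]
tool_rot: [3.14, -0.002, 1.117]
force: [-0.1, -0.4, -0.5]
width: 0.0384
t: 19.05
ee_pos: [0.4743, 0.3195, 0.0814]
tool_rot: [-3.139, 0.004, 1.115]
force: [0.1, -0.2, -0.1]
width: 0.0383
```

```bash
python3 -m inch '0 0 0 0 0 0;0 0 0 0 0 0;0.1 0.3 4.5 0 0 0;0 0 4.5 0 0 0;-0.53 -5.65 0 0 0 0' 0.4; python3 -m inch '-0.53 -5.65 0 0 0 0;-0.53 -5.65 0 0 0 0;-0.53 -5.65 0 0 0 0;-0.53 -5.65 0 0 0 0;-0.53 -5.65 0 0 0 0' 0.3; python3 -m inch '-0.53 -5.65 0 0 0 0;-0.53 -5.65 0 0 0 0;0 0 0 0 0 0;0 0 0 0 0 0';
python3 -c "
from h import *; look()"
```

```text
t: 19.68
ee_pos: [0.4743, 0.2704, 0.1791]
tool_rot: [3.134, -0.009, 1.12]
force: [0.9, -1.3, -0.2]
width: 0.0511
t: 20.3
ee_pos: [0.445, -0.0167, 0.1757]
tool_rot: [3.138, -0.001, 1.117]
force: [1.6, -0.7, 0.1]
width: 0.06
t: 20.8
ee_pos: [0.4341, -0.1279, 0.1748]
tool_rot: [3.139, -0.0, 1.116]
force: [-0.1, 0.7, -0.0]
width: 0.0597
20.85 [ 0.43404031 -0.12719328  0.17444895]
[309. 187.] 1371 cap [ 0.434 -0.131] half [ 0.436 -0.132]
[345. 245.] 1144 cap [ 0.508 -0.124] half [ 0.514 -0.125]
[368. 296.] 633 cap [ 0.578 -0.127] half [ 0.586 -0.129]
```

```bash
python3 -m inch '0 -0.35 -5.5 0 0 0;0 0 -5.5 0 0 0;0 0 -4.7 0 0 0;0 0 -0.5 0 0 0;0 0 0 0 0 0'; python3 -m inch '0 0 0 0 0 0;0 0 0 0 0 0;0 0 0 0 0 0;0 0 0 0 0 0' 1 30;python3 -m inch '0 0 5.5 0 0 0;0 0 5.5 0 0 0;0 0 5 0 0 0;0.65 5.94 0 0 0 0;0.65 5.94 0 0 0 0'; python3 -m inch '0.65 5.94 0 0 0 0;0.65 5.94 0 0 0 0;0.65 5.94 0 0 0 0;0.65 5.94 0 0 0 0;0.65 5.94 0 0 0 0'; python3 -m inch '0.65 5.94 0 0 0 0;0 0 0 0 0 0;0 0 0 0 0 0'; python3 -c "
from h import *; cv2.imwrite('pics/w6.png',look())"
```

```text
t: 21.48
ee_pos: [0.4342, -0.1305, 0.0123]
tool_rot: [3.141, -0.0, 1.118]
force: [0.1, -0.3, -0.2]
width: 0.0599
t: 21.98
ee_pos: [0.4347, -0.1312, 0.0132]
tool_rot: [3.138, -0.0, 1.117]
force: [-0.6, 3.2, 17.6]
width: 0.0383
t: 22.6
ee_pos: [0.4473, -0.0113, 0.1735]
tool_rot: [3.138, -0.001, 1.115]
force: [0.5, 1.0, 0.1]
width: 0.0389
t: 23.22
ee_pos: [0.4791, 0.287, 0.173]
tool_rot: [3.14, -0.002, 1.117]
force: [1.0, -1.1, 0.6]
width: 0.0382
t: 23.6
ee_pos: [0.4854, 0.344, 0.1722]
tool_rot: [3.141, -0.0, 1.118]
force: [0.2, 0.2, -0.9]
width: 0.0384
23.65 [0.48545959 0.34339188 0.17209108]
[316. 164.] 5128 cap [0.466 0.358] half [0.467 0.357]
[312. 261.] 7748 cap [0.56  0.308] half [0.565 0.305]
[  6. 356.] 330 cap [ 0.512 -0.082] half [ 0.516 -0.101]
```

View pics/w6.png

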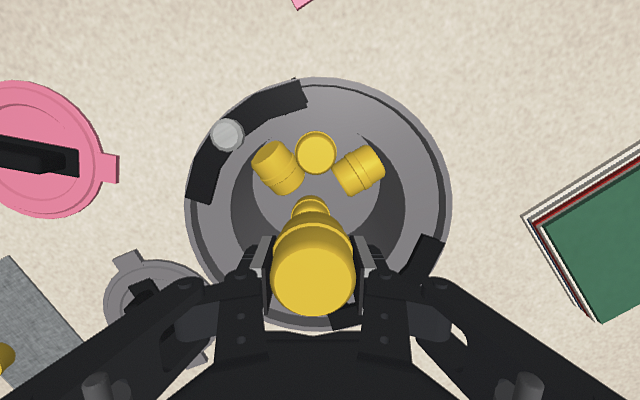

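The four capsules are on the floor of the tub, and the fifth is held. I'll drop it into the free far-left area, with the tips kept above the lips.

```bash
python3 -m inch '3.6 2 0 0 0 0;0 0 -2 0 0 0;0 0 -2.2 0 0 0;0 0 0 0 0 0'; python3 -m inch '0 0 0 0 0 0;0 0 0 0 0 0;0 0 3 0 0 0;-3.8 -2 3 0 0 0;0 0 0 0 0 0' 0.45; python3 -c "
from h import *; cv2.imwrite('pics/w7.png',look())"
```

```text
t: 24.15
ee_pos: [0.521, 0.3624, 0.1285]
tool_rot: [-3.14, 0.002, 1.115]
force: [-0.3, 0.1, 0.4]
width: 0.038
t: 24.78
ee_pos: [0.4827, 0.3439, 0.1922]
tool_rot: [3.14, -0.002, 1.117]
force: [-1.0, -1.0, -0.4]
width: 0.0468
24.825 [0.48361745 0.34427674 0.19110711]
[322. 183.] 7283 cap [0.487 0.354] half [0.49  0.353]
[ 13. 349.] 820 cap [ 0.511 -0.097] half [ 0.514 -0.115]
```

View pics/w7.png

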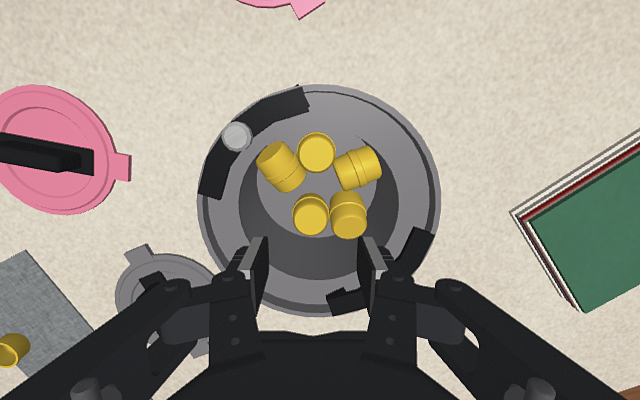

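All five capsules are in the tub, in one layer. Next come the halves, starting with the one at (0.513, −0.126).

```bash
python3 -m inch '0.37 -5.87 -0.25 0 0 0;0.37 -5.87 -0.25 0 0 0;0.37 -5.87 -0.25 0 0 0;0.37 -5.87 -0.25 0 0 0;0.37 -5.87 -0.25 0 0 0' 0.3; python3 -m inch '0.37 -5.87 -0.25 0 0 0;0.37 -5.87 -0.25 0 0 0;0.37 -5.87 -0.25 0 0 0;0 0 0 0 0 0;0 0 0 0 0 0';
python3 -c "
from h import *; cv2.imwrite('pics/w8.png',look())"
```

```text
t: 25.45
ee_pos: [0.5029, 0.0488, 0.1765]
tool_rot: [3.141, -0.0, 1.117]
force: [1.0, -0.1, 0.3]
width: 0.0596
t: 26.08
ee_pos: [0.5134, -0.1254, 0.1689]
tool_rot: [-3.141, -0.0, 1.116]
force: [0.4, 0.7, -0.8]
width: 0.0597
26.125 [ 0.51334147 -0.12472219  0.16903564]
[312. 186.] 1285 cap [ 0.511 -0.124] half [ 0.514 -0.125]
[345. 243.] 1196 cap [ 0.582 -0.12 ] half [ 0.588 -0.121]
[367. 309.] 925 cap [ 0.668 -0.131] half [ 0.677 -0.133]
```

View pics/w8.png

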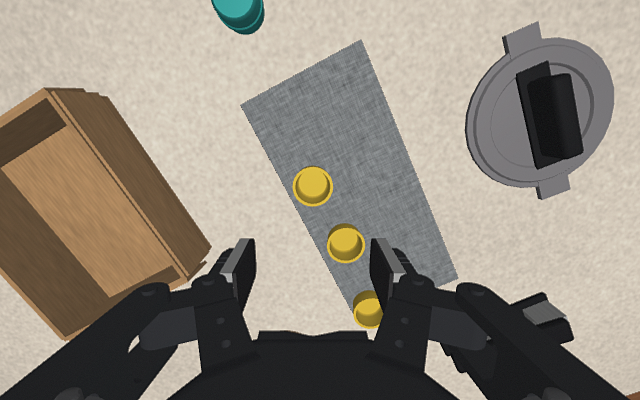

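```bash
python3 -m inch '0 0 -5.5 0 0 0;0 0 -5.5 0 0 0;0 0 -4.4 0 0 0;0 0 -0.9 0 0 0;0 0 0 0 0 0'; python3 -m inch '0 0 0 0 0 0;0 0 0 0 0 0;0 0 0 0 0 0;0 0 0 0 0 0' 1 25;python3 -m inch '0 0 5 0 0 0;0 0 5 0 0 0;0 0 5 0 0 0;0 0 0 0 0 0'; python3 -c "
from h import *; cv2.imwrite('pics/w9.png',look())"
```

```text
t: 26.75
ee_pos: [0.5136, -0.1247, 0.0068]
tool_rot: [-3.141, -0.0, 1.118]
force: [0.7, -0.3, 0.7]
width: 0.0598
t: 27.25
ee_pos: [0.5144, -0.1255, 0.0081]
tool_rot: [3.139, -0.001, 1.117]
force: [0.0, 2.8, 7.4]
width: 0.0394
t: 27.75
ee_pos: [0.5154, -0.1261, 0.1613]
tool_rot: [3.133, -0.001, 1.117]
force: [-0.3, 0.5, -0.4]
width: 0.0389
27.8 [ 0.51437325 -0.12572296  0.15912821]
[314. 257.] 5874 cap [ 0.582 -0.157] half [ 0.587 -0.159]
```

View pics/w9.png

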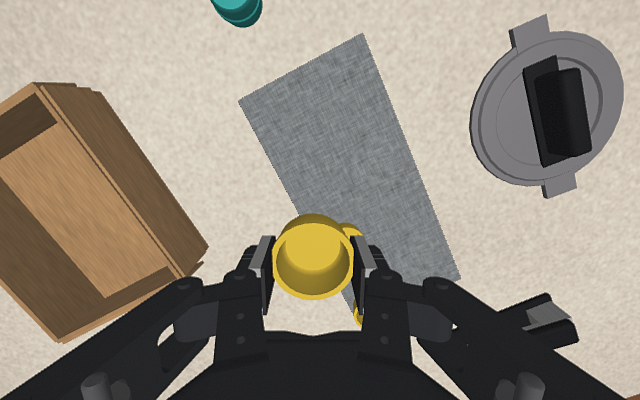

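```bash
python3 -m inch '-1.12 -5.37 0 0 0 0;-1.12 -5.37 0 0 0 0;-1.12 -5.37 0 0 0 0;-1.12 -5.37 0 0 0 0;0 0 0 0 0 0';python3 -m inch '0 0 -5.5 0 0 0;0 0 -5.5 0 0 0;0 0 0 0 0 0'; python3 -m inch '0 0 0 0 0 0;0 0 0 0 0 0;0 0 5.5 0 0 0;0 0 6 0 0 0;0 0 0 0 0 0' 0.35;  python3 -c "
from h import *; cv2.imwrite('pics/w10.png',look())"
```

```text
t: 28.42
ee_pos: [0.4673, -0.3433, 0.1557]
tool_rot: [-3.142, 0.0, 1.113]
force: [-0.4, 1.1, -0.3]
width: 0.0389
t: 28.8
ee_pos: [0.4663, -0.3375, 0.0431]
tool_rot: [-3.134, -0.002, 1.117]
force: [-0.0, 1.0, 0.1]
width: 0.0388
t: 29.42
ee_pos: [0.4707, -0.342, 0.1676]
tool_rot: [3.132, 0.003, 1.117]
force: [-0.3, -0.3, -0.5]
width: 0.0556
29.475 [ 0.46971061 -0.34111914  0.16503969]
[314. 182.] 1355 cap [ 0.467 -0.338] half [ 0.469 -0.34 ]
[552. 192.] 1679 cap [ 0.58  -0.129] half [ 0.587 -0.121]
[562. 266.] 1435 cap [ 0.667 -0.138] half [ 0.678 -0.131]
```

View pics/w10.png

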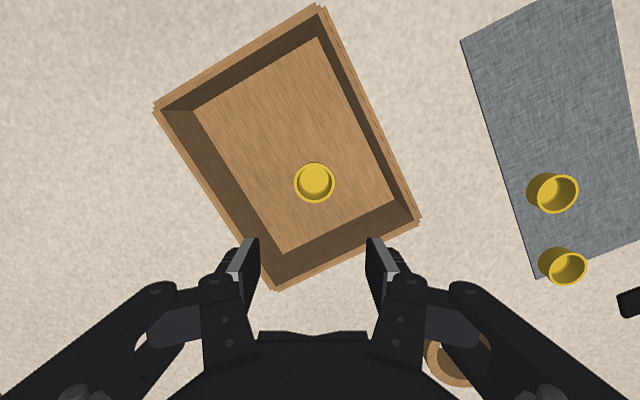

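The first half is in the box at px (314,182). The next half is at (0.587, −0.121).

```bash
python3 -m inch '2.37 4.38 0 0 0 0;2.37 4.38 0 0 0 0;2.37 4.38 0 0 0 0;2.37 4.38 0 0 0 0;2.37 4.38 0 0 0 0' 0.3;python3 -m inch '0 0 0 0 0 0;0 0 0 0 0 0';  python3 -c "
from h import *; look()"
```

```text
t: 30.1
ee_pos: [0.5872, -0.1195, 0.1611]
tool_rot: [-3.141, 0.0, 1.117]
force: [-0.3, -1.3, 0.1]
width: 0.0599
t: 30.35
ee_pos: [0.5865, -0.1212, 0.1611]
tool_rot: [-3.141, 0.0, 1.118]
force: [0.3, 0.2, -0.2]
width: 0.0596
30.4 [ 0.58638277 -0.12173657  0.16110799]
[ 65. 177.] 1885 cap [ 0.47 -0.33] half [ 0.468 -0.34 ]
[312. 189.] 1355 cap [ 0.585 -0.121] half [ 0.588 -0.122]
[342. 265.] 1222 cap [ 0.673 -0.129] half [ 0.679 -0.13 ]
```

```bash
python3 -m inch '0.1 0 -5.5 0 0 0;0 0 -5.5 0 0 0;0 0 -3.6 0 0 0;0 0 -0.9 0 0 0;0 0 0 0 0 0'; python3 -m inch '0 0 0 0 0 0;0 0 0 0 0 0;0 0 0 0 0 0;0 0 0 0 0 0' 1 25;python3 -m inch '0 0 5 0 0 0;0 0 5 0 0 0;0 0 5 0 0 0;0 0 0 0 0 0'; python3 -m inch '-3.74 -4.36 0 0 0 0;-3.74 -4.36 0 0 0 0;-3.74 -4.36 0 0 0 0;-3.74 -4.36 0 0 0 0;-3.74 -4.36 0 0 0 0'; python3 -m inch '0 0 0 0 0 0;0 0 -5.5 0 0 0;0 0 -5.5 0 0 0;0 0 0 0 0 0'
```

```text
t: 31.02
ee_pos: [0.588, -0.1219, 0.0068]
tool_rot: [3.142, 0.0, 1.116]
force: [0.1, 0.1, -0.1]
width: 0.0596
t: 31.52
ee_pos: [0.5889, -0.1217, 0.0081]
tool_rot: [3.139, -0.0, 1.117]
force: [-1.2, -0.9, 6.4]
width: 0.0391
t: 32.02
ee_pos: [0.5903, -0.1218, 0.1615]
tool_rot: [3.133, -0.001, 1.117]
force: [-0.4, 0.2, 0.2]
width: 0.0391
t: 32.65
ee_pos: [0.3996, -0.3403, 0.1565]
tool_rot: [3.141, 0.0, 1.117]
force: [0.3, -1.4, 0.1]
width: 0.0393
t: 33.15
ee_pos: [0.3997, -0.3369, 0.0438]
tool_rot: [-3.135, -0.002, 1.118]
force: [0.5, 1.3, 0.3]
width: 0.039
```

```bash
python3 -m inch '0 0 0 0 0 0;0 0 0 0 0 0;0 0 5.5 0 0 0;0 0 6 0 0 0;0 0 0 0 0 0' 0.35; python3 -m inch '4.63 3.47 0 0 0 0;4.63 3.47 0 0 0 0;4.63 3.47 0 0 0 0;4.63 3.47 0 0 0 0;4.63 3.47 0 0 0 0' 0.3; python3 -m inch '4.63 3.47 0 0 0 0;0 0 0 0 0 0;0 0 0 0 0 0'; python3 -c "
from h import *; look()"
```

```text
t: 33.78
ee_pos: [0.403, -0.3411, 0.1672]
tool_rot: [3.132, 0.004, 1.117]
force: [1.2, -1.0, -0.5]
width: 0.0553
t: 34.4
ee_pos: [0.6339, -0.1642, 0.1623]
tool_rot: [3.14, -0.0, 1.117]
force: [-0.6, -1.3, -0.8]
width: 0.0601
t: 34.78
ee_pos: [0.6784, -0.1309, 0.1616]
tool_rot: [3.142, 0.0, 1.117]
force: [-0.1, 0.0, 1.1]
width: 0.0599
34.825 [ 0.67801538 -0.13142322  0.16165107]
[18. 86.] 1675 cap [ 0.478 -0.324] half [ 0.472 -0.333]
[313. 188.] 1346 cap [ 0.677 -0.13 ] half [ 0.68  -0.131]
```

```bash
python3 -m inch '0.1 0 -5.5 0 0 0;0 0 -5.5 0 0 0;0 0 -3.6 0 0 0;0 0 -0.9 0 0 0;0 0 0 0 0 0'; python3 -m inch '0 0 0 0 0 0;0 0 0 0 0 0;0 0 0 0 0 0;0 0 0 0 0 0' 1 25;python3 -m inch '0 0 5 0 0 0;0 0 5 0 0 0;0 0 5 0 0 0;0 0 0 0 0 0'; python3 -m inch '-4.07 -3.95 0 0 0 0;-4.07 -3.95 0 0 0 0;-4.07 -3.95 0 0 0 0;-4.07 -3.95 0 0 0 0;-4.07 -3.95 0 0 0 0'; python3 -m inch '-4.07 -3.95 0 0 0 0;0 0 0 0 0 0;0 0 -4 0 0 0;0 0 -3.6 0 0 0;0 0 0 0 0 0'
```

```text
t: 35.45
ee_pos: [0.6798, -0.1317, 0.0072]
tool_rot: [3.141, -0.0, 1.116]
force: [0.4, -1.1, -0.2]
width: 0.0599
t: 35.95
ee_pos: [0.6808, -0.1315, 0.0085]
tool_rot: [3.139, -0.0, 1.117]
force: [-1.4, -2.3, 7.0]
width: 0.0391
t: 36.45
ee_pos: [0.6823, -0.1316, 0.1624]
tool_rot: [3.132, -0.002, 1.117]
force: [0.5, 0.3, 0.3]
width: 0.039
t: 37.08
ee_pos: [0.4749, -0.3295, 0.1567]
tool_rot: [3.141, 0.0, 1.117]
force: [0.3, -2.0, 0.0]
width: 0.0388
t: 37.7
ee_pos: [0.4349, -0.3664, 0.0787]
tool_rot: [-3.138, -0.001, 1.117]
force: [-0.9, -1.1, 1.3]
width: 0.0386
```

```bash
python3 -m inch '0 0 0 0 0 0;0 0 0 0 0 0;0 0 4 0 0 0;0 0 6 0 0 0;0 0 0 0 0 0' 0.42;  python3 -c "
from h import *; cv2.imwrite('pics/w11.png',look());cv2.imwrite('pics/t11.png',vision.read_camera('top'))"
```

```text
t: 38.33
ee_pos: [0.4375, -0.3698, 0.1858]
tool_rot: [3.133, 0.003, 1.117]
force: [0.4, -0.1, -0.6]
width: 0.0493
38.375 [ 0.43663374 -0.36887853  0.18335965]
[325. 137.] 1340 cap [ 0.4   -0.337] half [ 0.401 -0.337]
[332. 187.] 2403 cap [ 0.45  -0.353] half [ 0.453 -0.353]
```

View pics/w11.png

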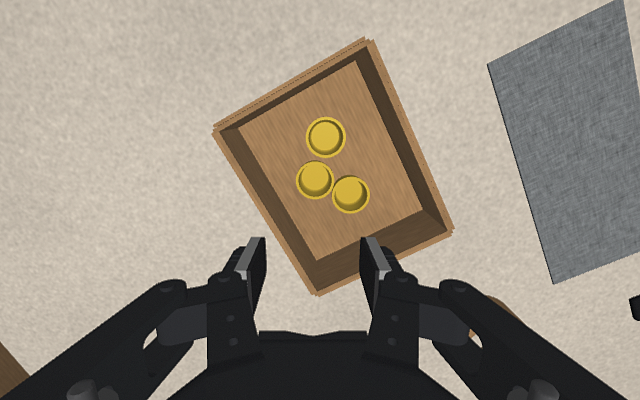

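View pics/t11.png

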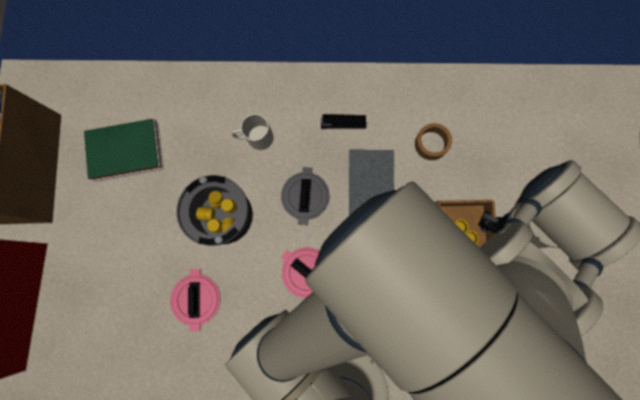

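All three halves are in the box, at px (325,137), (315,180) and (350,194). Now the grey lid at top px (305,195). The two pink ones at (195,299) and (305,270) are the look-alikes.

```bash
python3 -m inch '1.23 5.26 0 0 0 0.08;1.23 5.26 0 0 0 0.08;1.23 5.26 0 0 0 0.08;1.23 5.26 0 0 0 0.08;1.23 5.26 0 0 0 0.08' 0.3; python3 -m inch '1.23 5.26 0 0 0 0;1.23 5.26 0 0 0 0;1.23 5.26 0 0 0 0;1.23 5.26 0 0 0 0;0 0 0 0 0 0';python3 -m inch '0 0 0 0 0 0;0 0 0 0 0 0'; python3 -c "
from h import *; cv2.imwrite('pics/w12.png',look())"
```

```text
t: 39.05
ee_pos: [0.4967, -0.1031, 0.1795]
tool_rot: [-3.14, -0.0, 1.519]
force: [0.9, -1.1, -0.5]
width: 0.0598
t: 39.67
ee_pos: [0.5461, 0.1087, 0.1793]
tool_rot: [-3.14, -0.0, 1.521]
force: [-0.7, 0.2, 0.4]
width: 0.0597
t: 39.92
ee_pos: [0.5459, 0.1044, 0.18]
tool_rot: [-3.141, 0.0, 1.516]
force: [-0.2, 0.1, 0.7]
width: 0.0596
39.975 [0.54600375 0.10440843 0.18008164]
[592. 116.] 6656 cap [0.491 0.38 ] half [0.492 0.391]
```

View pics/w12.png

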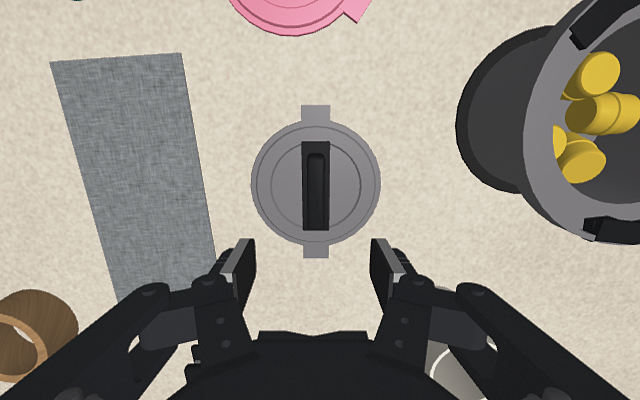

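```bash
python3 - <<'E'
from h import *
i=vision.camera_info('wrist');w=cv2.imread('pics/w12.png')
hs=cv2.cvtColor(w,cv2.COLOR_BGR2HSV)
L=ray('wrist',[(301.5,105.5),(330,105.5),(303,257.5),(329,257.5)],0.014,i)[:,:2]
a=(L[:2].mean(0),L[2:].mean(0));print(a,(a[0]+a[1])/2,np.linalg.norm(a[0]-a[1]),np.degrees(np.arctan2(*(a[1]-a[0])[::-1])))
m=(hs[:,:,2]<75)&(hs[:,:,1]<90);n,l,s,c=cv2.connectedComponentsWithStats(m.astype(np.uint8));k=l[190,316];print(s[k],c[k]); 
C=ray('wrist',[(314,153),(315.5,209)],0.048,i);print(C)
E
```

```text
(array([0.46631066, 0.11232403]), array([0.63655283, 0.10381555])) [0.55143175 0.10806979] 0.17045465197741488 -2.861187059560947
[ 301  141   30   90 2481] [315.32728738 184.70415155]
[[0.51011541 0.10801337 0.048     ]
 [0.56568697 0.1065462  0.048     ]]
```

```bash
python3 -m inch '0.45 0.3 -5.5 0 0 0;0 0 -5.5 0 0 0;0 0 -4 0 0 0;0 0 -1.1 0 0 0;0 0 0 0 0 0'; python3 -m inch '0 0 0 0 0 0;0 0 0 0 0 0;0 0 0 0 0 0;0 0 0 0 0 0;0 0 0 0 0 0' 1 80;python3 -m inch '0 0 2 0 0 0;0 0 4 0 0 0;0 0 5 0 0 0;0 0 5 0 0 0;0 0 0 0 0 0';python3 -c "
from h import *; s=robot.state();print(s['force'],s['torque'],s['ee_pos']);cv2.imwrite('pics/w13.png',look())"
```

```text
t: 40.6
ee_pos: [0.551, 0.108, 0.0196]
tool_rot: [-3.141, 0.0, 1.516]
force: [1.2, -0.0, 0.7]
width: 0.0595
t: 41.22
ee_pos: [0.5515, 0.1085, 0.0207]
tool_rot: [3.14, -0.0, 1.517]
force: [-2.2, -1.1, 13.9]
width: 0.0169
t: 41.85
ee_pos: [0.5527, 0.1087, 0.1834]
tool_rot: [3.134, -0.001, 1.517]
force: [0.6, -0.3, -3.0]
width: 0.017
[ 0.57990421 -0.26977336 -2.97120987] [ 0.02848882 -0.00942262 -0.05073163] [0.55273782 0.10870359 0.18335325]
41.9 [0.55148766 0.10856737 0.18103185]
[585. 107.] 6880 cap [0.49  0.379] half [0.491 0.39 ]
```

View pics/w13.png

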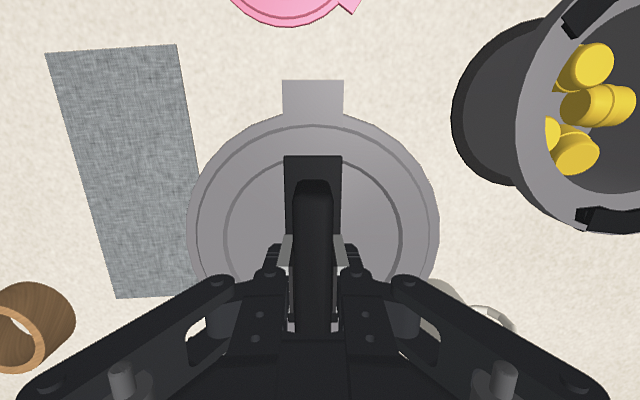

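```bash
python3 - <<'E'
from h import *
from scipy.spatial.transform import Rotation as Rn
from scipy.optimize import least_squares
s=robot.state();i=vision.camera_info('wrist')
def tool(p,r):
    M=np.eye(4);M[:3,:3]=Rn.from_euler('xyz',r).as_matrix();M[:3,3]=p;return M
HE=np.array(i['extrinsics'])@tool(s['ee_pos'],s['tool_rot'])  # cam<-tool
def info(p,r): return dict(camera_matrix=i['camera_matrix'],extrinsics=HE@np.linalg.inv(tool(p,r)))
# lug tip now
print('s',s['ee_pos'],s['tool_rot'])
L=ray('wrist',[(282.5,80),(343.5,80)],s['ee_pos'][2]-0.0205+0.014,i);print('lugtip',L,'centre x',L[:,0].mean()+0.086*np.cos(np.radians(2.9)))
for f,p,r in (('w6',(0.48546,0.34339,0.17209),(3.141,0,1.118)),('w7',(0.48362,0.34428,0.19111),(3.14,-.002,1.117))):
    w=cv2.imread(f'pics/{f}.png');I=info(p,r)
    hs=cv2.cvtColor(w,cv2.COLOR_BGR2HSV)
    print(w[100,260],w[60,260],hs[100,260],hs[60,260])
    # radial scan from approx centre
    c0=proj('wrist',[0.486,0.344,0.12],I)[0];pts=[]
    b=cv2.GaussianBlur(w,(5,5),0).astype(int)
    for a in np.radians(np.arange(-200,20,3)):
        rr=np.arange(170,90,-0.5);q=c0+np.c_[np.cos(a)*rr,np.sin(a)*rr]
        ok=(q[:,0]>2)&(q[:,0]<637)&(q[:,1]>2)&(q[:,1]<397);q=q[ok]
        if len(q)<20: continue
        v=np.array([b[int(round(y)),int(round(x))] for x,y in q]);d=v[:,2]-v[:,0]  # beige: R-B>0
        k=np.where(d<13)[0]
        if len(k) : pts.append(q[k[0]])
    P=ray('wrist',pts,0.12,I)[:,:2]
    F=lambda x:np.hypot(*(P-x[:2]).T)-0.095
    o=least_squares(F,[.486,.344],loss='soft_l1',f_scale=.001);print(f,c0,o.x,len(P),np.median(np.abs(F(o.x))))
    cat={'w6':(228,135),'w7':(237,136)}[f];C=ray('wrist',cat,0.130,I)[0,:2];print('catch',C,C-o.x)
    lip={'w6':[(303,92),(197,202)],'w7':[(305,98),(211,196)]}[f];d=ray('wrist',lip,0.121,I)[:,:2]-o.x;print('lip ang',np.degrees(np.arctan2(d[:,1],d[:,0])),np.hypot(*d.T))
    d=C-o.x;print('catch ang',np.degrees(np.arctan2(d[1],d[0])),np.hypot(*d))
E
```

```text
s [0.55148766 0.10856737 0.18103185] [ 3.13798129e+00 -5.00704994e-04  1.51712299e+00]
lugtip [[0.46498323 0.09894216 0.17453185]
 [0.46653762 0.12811816 0.17453185]] centre x 0.551650292437596
[51 48 48] [204 217 224] [120  15  51] [ 20  23 224]
w6 [313.33392882 217.52399289] [0.4889356  0.34587818] 74 0.00014035468709953924
catch [0.41034134 0.32141349] [-0.07859426 -0.02446469]
lip ang [ 160.42557798 -125.14232755] [0.08648208 0.08533232]
catch ang -162.70976917484924 0.08231390350549599
[47 42 42] [196 213 219] [120  27  47] [ 22  27 219]
w7 [313.06917398 211.69581934] [0.48993128 0.34660031] 74 0.0002740969735496798
catch [0.41055478 0.32235975] [-0.0793765  -0.02424057]
lip ang [ 160.47305755 -126.63100639] [0.08657226 0.08327259]
catch ang -163.01799907873317 0.08299538307668355
```

```bash
python3 -m inch '-0.62 2.37 0 0 0 0.171;-0.62 2.37 0 0 0 0.171;-0.62 2.37 0 0 0 0.171;-0.62 2.37 0 0 0 0.171;-0.62 2.37 0 0 0 0.171' - 80; python3 -m inch '-0.62 2.37 0 0 0 0.171;-0.62 2.37 0 0 0 0.171;-0.62 2.37 0 0 0 0.171;-0.62 2.37 0 0 0 0.171;-0.62 2.37 0 0 0 0.171';python3 -m inch '0 0 0 0 0 0;0 0 0 0 0 0;0 0 0 0 0 0'; python3 -c "
from h import *; print(robot.state()['joints']);cv2.imwrite('pics/w14.png',look());crop(vision.read_camera('side'),180,80,400,240,3.5,'pics/s14.png')"
```

```text
t: 42.52
ee_pos: [0.5186, 0.2274, 0.1777]
tool_rot: [-3.139, -0.001, 2.378]
force: [-0.3, -0.1, -1.4]
width: 0.0172
t: 43.15
ee_pos: [0.4877, 0.3458, 0.1776]
tool_rot: [-3.14, -0.002, -3.05]
force: [-0.3, 0.3, -1.7]
width: 0.0167
t: 43.52
ee_pos: [0.4888, 0.3447, 0.1789]
tool_rot: [-3.141, -0.001, -3.058]
force: [0.6, 1.0, -2.2]
width: 0.0164
[ 5.14423749e-01  5.10222609e-01  1.47670215e+00 -1.35026190e-04
  1.15544573e+00 -2.71046363e+00]
43.575 [0.48886061 0.34475837 0.17898219]
```

View pics/w14.png

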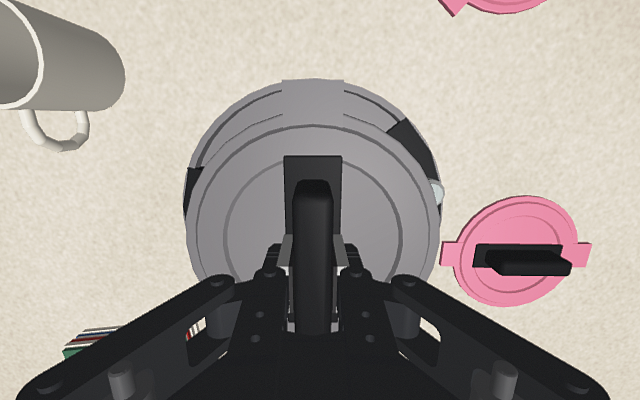

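View pics/s14.png

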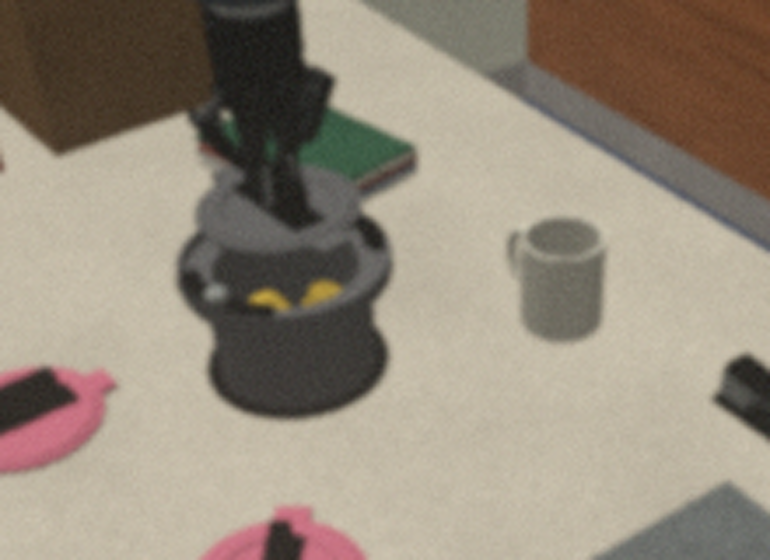

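```bash
python3 -m inch '0.05 0.12 -2 0 0 0;0 0 -2 0 0 0;0 0 -0.6 0 0 0;0 0 0 0 0 0;0 0 0 0 0 0'; python3 -m inch '0 0 -0.3 0 0 0;0 0 -0.3 0 0 0;0 0 -0.3 0 0 0;0 0 0 0 0 0'
```

```text
t: 44.25
ee_pos: [0.4897, 0.3468, 0.1341]
tool_rot: [3.141, 0.001, -3.056]
force: [0.2, -0.8, -2.2]
width: 0.0167
t: 44.75
ee_pos: [0.4891, 0.3466, 0.124]
tool_rot: [-3.141, -0.0, -3.056]
force: [0.5, 0.4, -1.8]
width: 0.0164
```

```bash
python3 -m inch '0 0 -0.2 0 0 0;0 0 -0.1 0 0 0;0 0 0 0 0 0;0 0 0 0 0 0'; python3 -m inch '0 0 -0.1 0 0 0;0 0 0 0 0 0;0 0 0 0 0 0'; python3 -c "
from h import *; s=robot.state();print(s['force'],s['torque']);cv2.imwrite('pics/w15.png',look());crop(vision.read_camera('side'),180,80,400,240,3.5,'pics/s15.png')"
```

```text
t: 45.25
ee_pos: [0.4893, 0.3466, 0.1213]
tool_rot: [3.142, 0.0, -3.056]
force: [-0.5, -0.6, -1.7]
width: 0.0168
t: 45.62
ee_pos: [0.4894, 0.3467, 0.1207]
tool_rot: [3.141, 0.0, -3.056]
force: [-0.5, -2.1, 5.3]
width: 0.0167
[-0.50993891 -2.12753248  5.30295816] [-0.11806698  0.33660515  0.0379649 ]
45.675 [0.48938289 0.34670071 0.12069663]
```

View pics/w15.png

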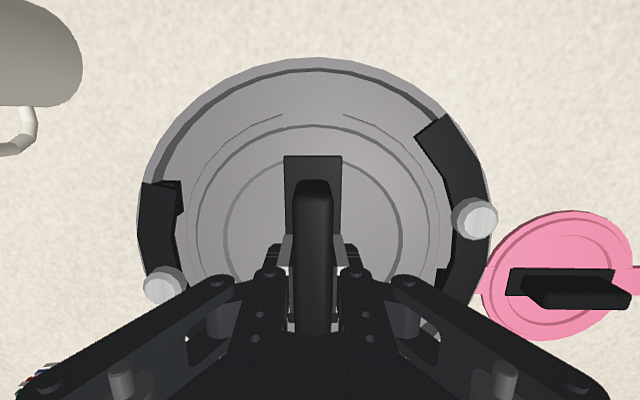

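View pics/s15.png

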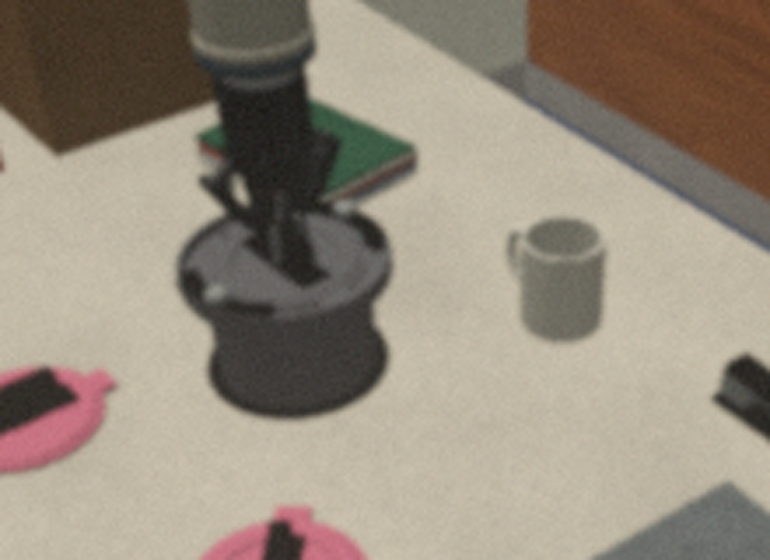

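Force reads +5 N at z 0.1207, so the lid is seated. Now I'll turn it clockwise.

```bash
python3 -m inch '0 0 0 0 0 -0.12;0 0 0 0 0 -0.12;0 0 0 0 0 -0.12;0 0 0 0 0 -0.12;0 0 0 0 0 -0.12' - 100; python3 -m inch '0 0 0 0 0 -0.12;0 0 0 0 0 -0.12;0 0 0 0 0 -0.12;0 0 0 0 0 0'; python3 -c "
from h import *; s=robot.state();print(s['force'],s['torque'],s['ee_pos'],s['tool_rot'])"
```

```text
t: 46.35
ee_pos: [0.4897, 0.3469, 0.1207]
tool_rot: [3.141, 0.001, 2.623]
force: [-0.3, -0.6, 3.9]
width: 0.0165
t: 46.85
ee_pos: [0.4897, 0.3469, 0.1208]
tool_rot: [3.14, 0.0, 2.267]
force: [0.3, 0.2, 5.6]
width: 0.0163
[0.33693    0.19890039 5.62140094] [ 0.04653988 -0.0362848  -0.1900452 ] [0.4897442  0.34687361 0.12075591] [3.14034011e+00 1.97040670e-04 2.26725981e+00]
```

```bash
python3 -m inch '0 0 0 0 0 -0.08;0 0 0 0 0 -0.08;0 0 0 0 0 -0.08;0 0 0 0 0 -0.08;0 0 0 0 0 -0.08'; python3 -c "
from h import *; s=robot.state();print(s['force'],s['torque'],s['ee_pos'],s['tool_rot'])";python3 -m inch '0 0 0 0 0 -0.05;0 0 0 0 0 -0.05;0 0 0 0 0 -0.05;0 0 0 0 0 -0.05;0 0 0 0 0 0'; python3 -c "
from h import *; s=robot.state();print(s['force'],s['torque'],s['ee_pos'],s['tool_rot']);cv2.imwrite('pics/w16.png',look())"
```

```text
t: 47.48
ee_pos: [0.4897, 0.3469, 0.1207]
tool_rot: [3.14, -0.0, 1.868]
force: [0.1, 0.0, 5.1]
width: 0.0164
[0.0689906  0.04833074 5.10363508] [ 0.03666685 -0.04902569  0.37151317] [0.4897163  0.34689246 0.1207279 ] [ 3.14037392e+00 -1.81307546e-04  1.86787890e+00]
t: 48.1
ee_pos: [0.4897, 0.3469, 0.1207]
tool_rot: [3.141, -0.0, 1.669]
force: [-1.0, -0.2, 5.5]
width: 0.0163
[-1.00131926 -0.19335186  5.46773158] [-0.0367349  -0.01791152 -0.27979206] [0.48968575 0.34689063 0.12072895] [ 3.14054368e+00 -4.94188429e-04  1.66924876e+00]
48.15 [0.48971833 0.34690578 0.12075163]
```

View pics/w16.png

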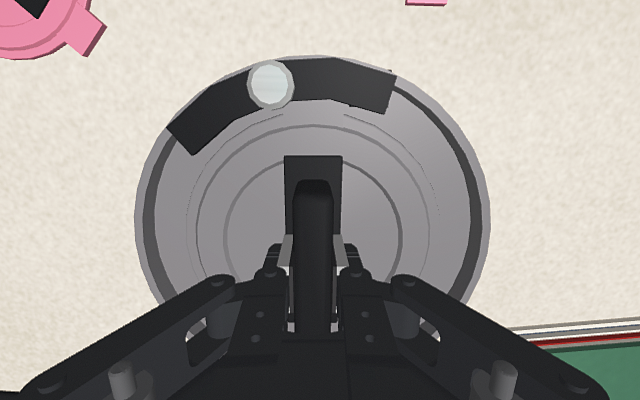

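```bash
for k in 1; do python3 -m inch '0 0 0 0 0 -0.02;0 0 0 0 0 -0.02;0 0 0 0 0 0' >/dev/null; done; python3 -c "
from h import *; s=robot.state();print(s['torque'],s['tool_rot'])"; python3 -m inch '0 0 0 0 0 -0.02;0 0 0 0 0 0' ; python3 -c "
from h import *; s=robot.state();print(s['torque'],s['tool_rot'])"; python3 -m inch '0 0 0 0 0 -0.02;0 0 0 0 0 0';python3 -c "
from h import *; s=robot.state();print(s['torque'],s['tool_rot'])"
```

```text
[ 0.03788713 -0.00895915 -0.01069964] [ 3.14050006e+00 -4.96286824e-04  1.62990117e+00]
t: 48.78
ee_pos: [0.4897, 0.3466, 0.1207]
tool_rot: [3.141, -0.0, 1.61]
force: [0.3, -1.5, 6.7]
width: 0.0162
[-0.24677682 -0.05677955  0.56494821] [ 3.14058894e+00 -2.29493969e-05  1.61043726e+00]
t: 49.02
ee_pos: [0.4896, 0.3466, 0.1208]
tool_rot: [3.14, 0.0, 1.592]
force: [0.5, -2.5, 6.8]
width: 0.0165
[-0.26323644 -0.03643786  1.74494597] [3.14044493e+00 2.71619018e-04 1.59155125e+00]
```

Torque fell to about 0 at yaw 1.63, which is the click. It then rose sharply to 1.7 N m, which is the stop. I'll ease off, release and look.

```bash
python3 -m inch '0 0 0.03 0 0 0.02;0 0 0 0 0 0.01;0 0 0 0 0 0'; python3 -c "
from h import *; s=robot.state();print(s['torque'],s['tool_rot'])"; python3 -m inch '0 0 0 0 0 0;0 0 0 0 0 0;0 0 0 0 0 0;0 0 0 0 0 0' 0.4 40; python3 -m inch '0 0 3 0 0 0;0 0 5 0 0 0;0 0 5 0 0 0;0 0 0 0 0 0;0 0 0 0 0 0';python3 -c "
from h import *
from h import ray
i=vision.camera_info('wrist');w=look();cv2.imwrite('pics/w17.png',w)"
```

```text
t: 49.4
ee_pos: [0.4896, 0.3466, 0.1208]
tool_rot: [3.141, -0.0, 1.617]
force: [2.0, -2.7, 4.6]
width: 0.0163
[-0.29983425 -0.48201601  0.1476763 ] [ 3.14098730e+00 -1.76481564e-04  1.61746998e+00]
t: 49.9
ee_pos: [0.4892, 0.3466, 0.1205]
tool_rot: [-3.141, 0.0, 1.617]
force: [-0.9, 0.5, -0.3]
width: 0.0512
t: 50.52
ee_pos: [0.489, 0.3465, 0.2502]
tool_rot: [-3.141, 0.0, 1.617]
force: [-0.5, -0.3, -1.2]
width: 0.0512
50.575 [0.48876017 0.34639069 0.2495762 ]
```

View pics/w17.png

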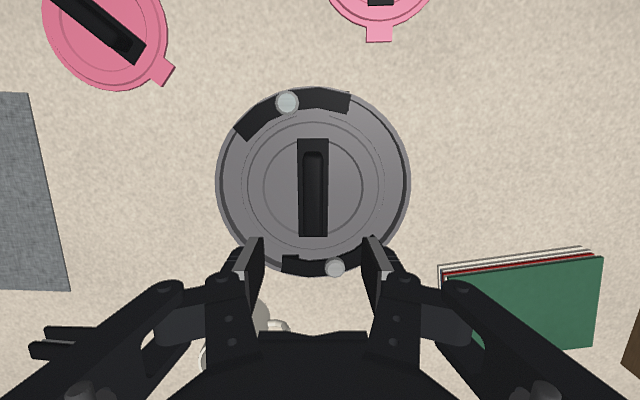

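The lid is seated with both lugs under the lips. I'll measure its angle against the tub and check the whole scene.

```bash
python3 - <<'E'
from h import *
i=vision.camera_info('wrist');w=vision.read_camera('wrist')
hs=cv2.cvtColor(w,cv2.COLOR_BGR2HSV);m=(hs[:,:,2]<75);m[:130]=0;m[245:]=0;m[:,:285]=0;m[:,345:]=0
n,l,s,c=cv2.connectedComponentsWithStats(m.astype(np.uint8));k=l[190,313];print(s[k])
ys,xs=np.where(l==k);e=[]
for y in (150,220):
    q=xs[ys==y];e.append(((q.min()+q.max())/2,y))
H=ray('wrist',[(298,139),(327.5,139),(299,236.5),(327.5,236.5)],[.114]*4,i)[:,:2];H2=(H[0]+H[1])/2,(H[2]+H[3])/2
d=H2[1]-H2[0];print('handle base',np.degrees(np.arctan2(d[1],d[0])),np.linalg.norm(d))
d=np.diff(ray('wrist',e,0.148,i)[:,:2],axis=0)[0];print('handle',np.degrees(np.arctan2(d[1],d[0])))
C=ray('wrist',[(287,102),(335,267.5)],0.130,i)[:,:2];c=C.mean(0);print(c);d=C[1]-C[0];print('catch line',np.degrees(np.arctan2(d[1],d[0])),np.linalg.norm(d))
L=ray('wrist',[(350,101),(242,134)],0.121,i)[:,:2]-c;print('lip ends',np.degrees(np.arctan2(L[:,1],L[:,0])),'expect yaw+158, yaw-130')
crop(w,200,70,430,290,3,'pics/w18.png');cv2.imwrite('pics/t18.png',vision.read_camera('top'))
crop(vision.read_camera('side'),160,80,480,400,1.8,'pics/s18.png')
E
```

```text
[ 297  139   33   99 3030]
handle base 2.9873536573521533 0.09939120483707213
handle 2.6746505602699613
[0.48679819 0.34679469]
catch line 18.397059725292348 0.1649182830955949
lip ends [ 160.42900918 -125.94886408] expect yaw+158, yaw-130
```

View pics/w18.png

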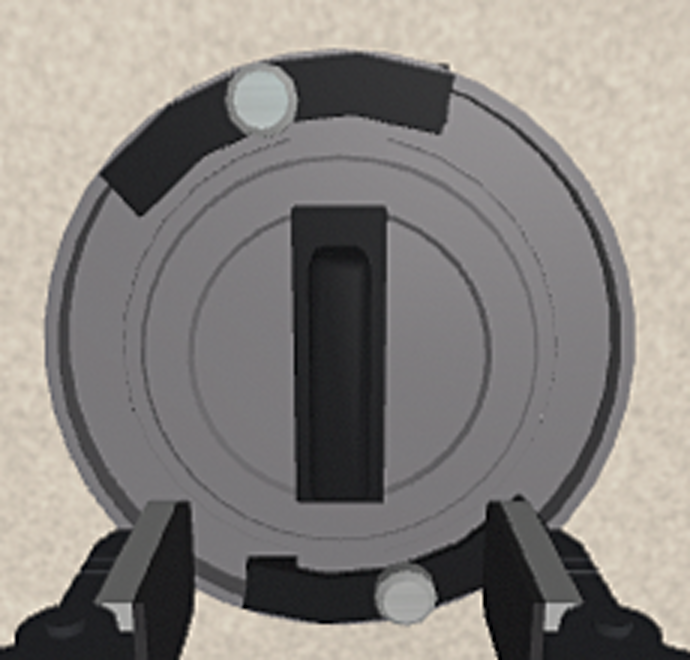

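View pics/s18.png

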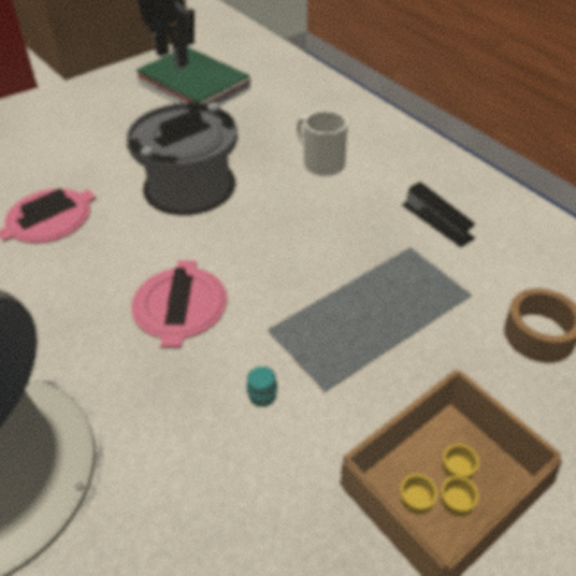

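```bash
python3 -c "
from station import job; print(job.close_job())"
```

```text
the job is handed in; nothing more can be done
None
```

The tub is ready. All five capsules are in it, the three empty half shells are in the cardboard box, and the grey lid is on and turned clockwise to its stop. I handed it in at about 51 s of the 210 s limit.

- **Capsules and halves:** I saw all five capsules lying in one layer on the tub floor before the lid went on. The last side view shows the three halves in the box and the mat empty.
- **Lid:** While turning, the resistance dropped to about zero near the end and then rose sharply to 1.7 N m. I took that as the click and then the stop. The final picture shows the lid's handle at about 2.7–3.0°. The tub's yaw came out at 2.4° from one lip end and 4° from the other, so the 2° tolerance is met on either figure. I didn't try turning it back to prove the lock.
- **Left alone:** I never reached for the mug, tape, stapler, pink lids or turquoise capsule, and they look undisturbed in the last side view.
- **Disagreement between cameras:** The top and wrist cameras differed by up to about 7 mm on the tub. I used the wrist camera's circle fit, and the lid seated without binding.

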